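# Clip the red-brown paint sample into the holder

### The job

Clamp the red-brown paint sample strip in the grey sample holder: lift the spring clip (its grip is the yellow ball) right up until it stays fully open, lay the strip flat within the white lane beneath it, and then lower the clip so that it presses on the strip. Leave the olive-green strip where it is.

Things in the scene. Friction and masses are not known exactly. Their poses are not given: they have to be found in the camera images.
- lane (a point): Centre of the white lane (62 mm wide along its x, 172 mm long along y) on the top face of a fixed grey plate 12 mm thick; this point is 12 mm above the table. The strip belongs here, centred, lengthwise along y. z up; x points across the lane to the clip's hinge, on the side away from the robot. The plate reaches 53 mm to -x, 109 mm to +x, 95 mm either way along y.
- clip_hinge (a point): Mid-point of the clip's hinge pin: at x +65, y +45, z +24 mm from the lane point in the lane's axes. The pin runs along the lane's y; its steel ears reach 22 mm either way along y and 8 mm above it; a short spring strut sits behind. Under the clip's leaf, 65 mm from the pin, a black rubber foot presses down at lane x 0, y +45 mm.
- clip_knob (a point): Centre of the yellow ball, diameter 22 mm, the grip on the clip's free end. The clip is a steel leaf 14 mm wide crossing the lane; in the clip's own plane the ball is 100 mm from the pin along the leaf (to lane -x when shut) and 18 mm above the leaf: 42 mm above the plate when shut, 121 mm above it and 29 mm to -x of the pin when fully open. y along the pin.
- clip (a joint): Angle of the clip, rad: 0 shut on the empty plate, about 0.16 shut on a strip, 1.1 fully open (stop). Over-centre spring: left below about 0.5 it snaps shut, left above about 0.7 it springs open and stays there. 1 to 2 N at the ball move it.
- strip_red_center (a point): Centre (half-way up) of the red-brown strip to be clamped: plywood 150 mm long (its y), 36 mm wide (its x), 12 mm thick (z), 60 g, lying flat on the table, top painted red-brown with bare wood at both ends; loose. Either end may go under the clip. Held 20 mm or more from its centre, on the end away from the clip, it leaves the hand well clear of the open clip.
- strip_green_center (a point): Centre of a like strip painted olive green, 150 x 36 x 12 mm, loose: a bystander, to be left alone.

How it is judged (in metres and radians):
On the way, in this order (a step that is already met when the one before it is completed fails the run):
1. the clip is lifted open and the red-brown strip is not yet in the lane (value of joint clip above 0.75 rad and horizontal distance between strip_red_center and lane above 0.06 m), for 0.2 s.
2. the red-brown strip lies in the lane under the open clip (x of strip_red_center in the frame of lane between -0.016 and 0.016 m and y of strip_red_center in the frame of lane between -0.018 and 0.018 m and z of strip_red_center in the frame of lane below 0.01 m and angle between the y axis of strip_red_center and the y axis of lane, either way round below 0.21 rad and value of joint clip above 0.6 rad), for 0.2 s.
At the end, for the whole second after the job is handed in: The red-brown strip lies flat on the holder's plate, its centre within 16 mm across and 18 mm along of the lane's centre and its length within 12 degrees of the lane's direction; the clip is down (below 0.25 rad) and its foot presses on the strip with more than 0.3 N; the strip is at rest (x of strip_red_center in the frame of lane between -0.016 and 0.016 m and y of strip_red_center in the frame of lane between -0.018 and 0.018 m and z of strip_red_center in the frame of lane below 0.01 m and angle between the y axis of strip_red_center and the y axis of lane, either way round below 0.21 rad and contact force between clip and strip_red above 0.3 N and value of joint clip below 0.25 rad and angle between strip_red_center's own z axis and vertical below 0.09 rad and linear speed of strip_red below 0.02 m/s); the robot touches nothing.
It fails at once if the olive-green strip is moved more than 30 mm (distance of strip_green_center from where it was at the start of the episode above 0.03 m).
It also fails if it takes over 59 s, if anything falls off the work surface, if the arm or the gripper's body presses on something with over 40 N, if the wrist force passes 120 N, or if a joint passes its speed limit or range.

### The arm

A 6-joint arm with a two-finger parallel gripper is mounted at the origin on a cart in front of the work surface, level with it; the furniture and walls round the work are solid. World frame = base frame: x ahead of the robot, y to its left, z up, the work surface at z = 0. Lengths are in m, angles in degrees, forces in N, time in s.
With the tool pointing down it reaches from about 0.35 to 0.875 m from the base axis. Payload 4.2 kg.
Tool frame: the origin (TCP) lies between the finger pads; the fingertips stand 19 mm ahead of it and the grasp point (between the pads) is the TCP; z points along the fingers, y is the line along which they close (so a half turn about z gives the same grasp; the last joint's range is limited). The gripper opens to 87 mm and grips with 3 to 60 N. Pads are 19 mm wide; open, the fingers measure 117 mm over their backs; the gripper's body (75 mm by 190 mm) begins 51 mm behind the grasp point.
Start: joints at [88.9, 22.042, 0.453, 0, -68.411, -14.817], TCP at [0.171, 0.601, 0.242] pointing down, gripper open.
Joint ranges: [-179.83, 179.83], [-69.29, 118.12], [-61.27, 80.66], [-181.25, 117.63], [-171.15, -9.14], [-177.46, 177.46]. Speed limits (degrees/s): [159.86, 159.86, 180, 180, 180, 180].

### API

Orientations are given as a 3x3 rotation matrix whose columns are the frame's x, y, z axes.
In Python, from station import r gives the robot as it stands.
- The arm moves only by the tool drive_tool, never from a script. Its argument "steps" is one flat list of numbers, 7 for each row, row after row: the turn, a rotation vector about the tool's x, y, z in rad, then the shift along the tool's x, y, z in m, then the opening, from 0 (shut) to 1 (fully open). A call has 1 to 10 rows; each row shifts and turns the commanded pose from where the row before left it, along the tool's axes as they then stand; what a row does not reach is not made up. A row lasts 1/12 s, in which the tool goes at most 41.7 mm and 7.16 degrees, less where a joint would pass 70% of its speed; a pose out of reach is approached as far as the arm can. A call is refused whole if a number of a shift passes 0.0417 or a number of a turn 0.125, either way. A call with a gripper value outside its range is refused whole. The fingers move at their own pace and stop on an object; the grip force is fixed at half the most. Time passes only in rows, so rows that do not move let the fingers close. It gives the time, the measured TCP pose, the force, the opening and the grip force at its end, in the units of the state.
- r.sense(): the state, without advancing time (a new reading comes with each control period).
- r.capture(name): name is "side" or "top"; returns the picture (384x512x3 uint8, blue, green, red); there is no depth.
- r.camera_params(name): a dict with "camera_matrix" (3x3 intrinsics, pixels), "extrinsics" (4x4, takes a point from world to camera coordinates). Camera axes: x right, y down, z forward; pixel columns grow to the right and rows downward; lengths in m; the calibration is good to about 2 mm. A picture is of the moment at which its call begins. camera_params takes no time and is no camera call.
- r.finish_job(): hands the job in; it is judged then, once.
The state is a dict: "time_s": time; "joints": joint angles; "joint_velocities": joint speeds; "effort": joint torques, N m; "tcp_pos": TCP position; "ee_rot": TCP orientation; "wrist_force": force on the tool from outside, world axes, zero at the start; "moment": the same for the moment, N m; "gripper_width": opening from 0.0 (shut) to 1.0 (fully open); "gripper_force": force on a finger pad.
Only numpy, scipy, OpenCV 4.12 (cv2) and the standard library are available. Lean on these libraries where they do the work, as an engineer would, in place of code of your own. Each camera call takes 0.05 s, during which the arm holds its last target. There are 200 camera calls.

## Working session

There is one attempt and no reset: what is moved stays moved. The work goes in short steps, Python scripts to look and compute and a tool call to move; the robot and the scene stay as the last step left them, time stands still between calls to the robot, and variables do not carry over. Pictures are saved under pics/ and viewed, at most 10 in all, crops included, and the job is handed in when it is done.

Besides the shell and the picture viewer there is one more tool, called after "Call:" by a JSON object that holds its "api" and its "payload". drive_tool: Moves the arm, as the interface text tells. Its arguments: {"type":"object","properties":{"steps":{"type":"array"}},"required":["steps"]}

```bash
mkdir -p pics; python3 - <<'E'
from station import r
import cv2,numpy as np
for n in("top","side"):
    cv2.imwrite(f"pics/{n}0.png",r.capture(n)); p=r.camera_params(n); print(n,np.round(p["camera_matrix"],1).tolist(),np.round(p["extrinsics"],3).tolist())
s=r.sense();print(s["time_s"],s["tcp_pos"],np.round(s["ee_rot"],3).tolist(),s["gripper_width"])
E
```

```text
top [[474.8, 0.0, 252.1], [0.0, 474.8, 193.3], [0.0, 0.0, 1.0]] [[0.02, -1.0, 0.007, -0.02], [-0.998, -0.02, -0.061, 0.571], [0.061, -0.006, -0.998, 0.874], [0.0, 0.0, 0.0, 1.0]]
side [[479.2, 0.0, 257.9], [0.0, 479.2, 192.9], [0.0, 0.0, 1.0]] [[-0.91, -0.415, 0.013, 0.53], [-0.227, 0.471, -0.853, 0.204], [0.348, -0.779, -0.522, 0.675], [0.0, 0.0, 0.0, 1.0]]
0.1 [0.17124389 0.60057533 0.2405498 ] [[0.962, -0.274, -0.0], [-0.274, -0.962, -0.002], [0.0, 0.002, -1.0]] 1.0013228986276017
```

View pics/top0.png

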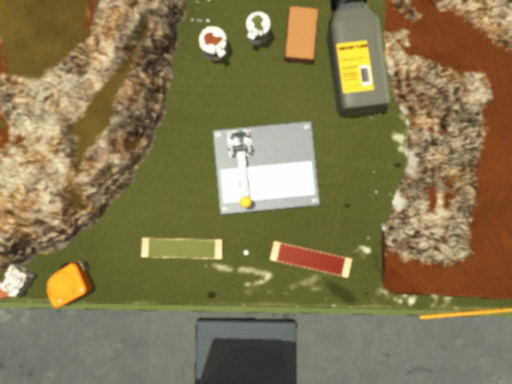

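View pics/side0.png

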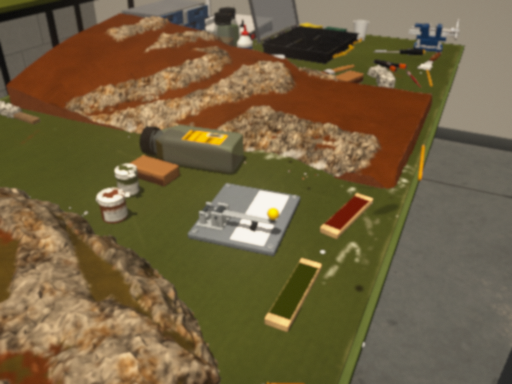

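The top view shows the plate with corners at about (214,130), (311,122), (319,204) and (221,213). The ball is at (246,202), the red strip at (311,259) and the green strip at (182,248). The side view agrees.

```bash
cat > h.py <<'E'
from station import r
import cv2,numpy as np
def ray(n,uv,z):
    p=r.camera_params(n);K=np.array(p["camera_matrix"]);T=np.array(p["extrinsics"]);R,t=T[:3,:3],T[:3,3]
    c=-R.T@t;d=R.T@np.linalg.inv(K)@np.array([uv[0],uv[1],1.]);return c+d*(z-c[2])/d[2]
def rect(m):
    c=max(cv2.findContours(m.astype(np.uint8),0,1)[0],key=cv2.contourArea);return cv2.boxPoints(cv2.minAreaRect(c))
def masks(im):
    h,s,v=[x.astype(int) for x in cv2.split(cv2.cvtColor(im,cv2.COLOR_BGR2HSV))]
    return dict(plate=(s<60)&(v>110),white=(s<60)&(v>215),red=((h<6)|(h>172))&(s>130),yellow=(h>18)&(h<32)&(s>150)&(v>150))
E
python3 - <<'E'
from h import *
im=cv2.imread("pics/top0.png");M=masks(im)
for n,z,(x0,x1,y0,y1) in(("plate",.012,(190,340,110,225)),("white",.012,(190,340,110,225)),("red",.012,(260,360,232,285)),("yellow",.054,(235,258,190,212))):
    m=np.zeros(im.shape[:2],bool);m[y0:y1,x0:x1]=M[n][y0:y1,x0:x1]
    b=rect(m);w=np.array([ray("top",q,z)[:2] for q in b]);e=[w[1]-w[0],w[2]-w[1]];e.sort(key=np.linalg.norm)
    print(n,np.round(b).tolist(),"c",w.mean(0).round(4),"sz",[round(np.linalg.norm(q),4) for q in e],"long ang",np.degrees(np.arctan2(e[1][1],e[1][0])).round(1))
E
```

```text
plate [[211.0, 130.0], [312.0, 120.0], [320.0, 205.0], [220.0, 215.0]] c [ 0.6218 -0.0331] sz [np.float64(0.1633), np.float64(0.1924)] long ang -83.3
white [[215.0, 155.0], [309.0, 143.0], [316.0, 199.0], [222.0, 211.0]] c [ 0.603  -0.0336] sz [np.float64(0.1079), np.float64(0.1807)] long ang -81.6
red [[321.0, 269.0], [324.0, 256.0], [342.0, 259.0], [340.0, 272.0]] c [ 0.4418 -0.16  ] sz [np.float64(0.025), np.float64(0.035)] long ang -99.1
yellow [[241.0, 197.0], [250.0, 197.0], [250.0, 206.0], [241.0, 206.0]] c [0.554  0.0036] sz [np.float64(0.0162), np.float64(0.0162)] long ang -178.8
```

```bash
python3 - <<'E'
from h import *
im=cv2.imread("pics/top0.png")
cv2.imwrite("pics/crop.png",cv2.resize(im[115:290,200:360],None,fx=3.4,fy=3.4,interpolation=cv2.INTER_CUBIC)[:600])
E
```

```text
(no output)
```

View pics/crop.png

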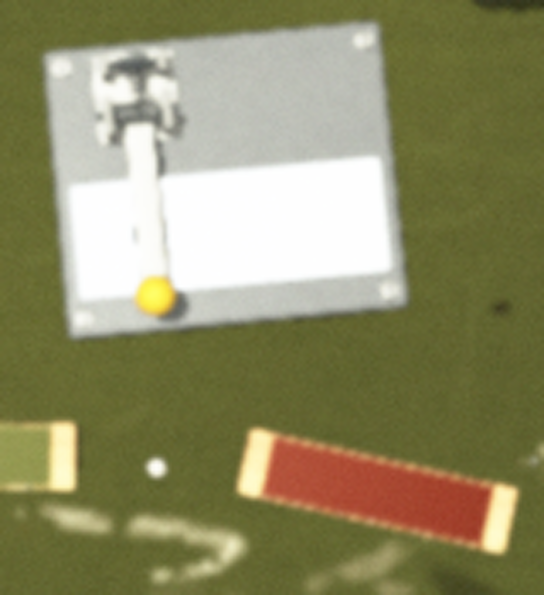

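The crop shows these corners (crop pixels):
- **Plate:** (45,52), (378,24), (407,303), (72,337)
- **Lane:** (68,185), (381,156), (393,270), (80,299)
- **Red strip:** (252,429), (518,487), (503,553), (238,494)
- **Ball:** (156,296)

```bash
python3 - <<'E'
from h import *
f=lambda L,z:np.array([ray("top",(200+u/3.4,115+v/3.4),z)[:2] for u,v in L])
P=f([(45,52),(378,24),(407,303),(72,337)],.012);L=f([(68,185),(381,156),(393,270),(80,299)],.012);S=f([(252,429),(518,487),(503,553),(238,494)],.012);B=f([(156,296)],.054)[0]
for n,w in(("plate",P),("lane",L),("red",S)):
    y=(w[0]-w[1]+w[3]-w[2])/2;x=(w[0]-w[3]+w[1]-w[2])/2
    print(n,w.mean(0).round(4),np.linalg.norm(x).round(4),np.linalg.norm(y).round(4),"yaw y-90:",(np.degrees(np.arctan2(y[1],y[0]))-90).round(2),"x ang",np.degrees(np.arctan2(x[1],x[0])).round(2))
y=(P[0]-P[1]+P[3]-P[2]);a=np.arctan2(y[1],y[0])-np.pi/2
R=np.array([[np.cos(a),-np.sin(a)],[np.sin(a),np.cos(a)]])
c=(L.mean(0)+P.mean(0)-R@[.028,0])/2
print("lane est",c.round(4),"yaw",np.degrees(a).round(2),"ball lane",(R.T@(B-c)).round(4),"ball",B.round(4))
for q in(0,.3,.6,.9,1.1,1.2):
    # ball relative pin
    v=R@[.065-.1*np.cos(q)+.018*np.sin(q),.045]+c; print(q,v.round(3),"z",round(.036+.1*np.sin(q)+.018*np.cos(q),3))
s=r.sense();print(s["tcp_pos"],np.round(s["ee_rot"],3).tolist())
E
```

```text
plate [ 0.6212 -0.0343] 0.1588 0.1871 yaw y-90: 6.52 x ang 6.69
lane [ 0.5938 -0.0376] 0.064 0.1751 yaw y-90: 6.49 x ang 7.02
red [ 0.4498 -0.1213] 0.0368 0.1498 yaw y-90: -11.24 x ang -11.84
lane est [ 0.5936 -0.0375] yaw 6.52 ball lane [-0.0358  0.0448] ball [0.553  0.0029]
0 [0.554 0.003] z 0.054
0.3 [0.563 0.004] z 0.083
0.6 [0.581 0.006] z 0.107
0.9 [0.605 0.009] z 0.126
1.1 [0.624 0.011] z 0.133
1.2 [0.634 0.012] z 0.136
[0.17124389 0.60057533 0.2405498 ] [[0.962, -0.274, -0.0], [-0.274, -0.962, -0.002], [0.0, 0.002, -1.0]]
```

Call:
{"api": "drive_tool", "payload": {"steps": [0,0,-0.0978,0,0,-0.01,1,0,0,-0.0978,0,0,-0.01,1,0,0,-0.0978,0,0,-0.01,1,0,0,-0.0978,0,0,-0.01,1,0,0,0,0.0156,0.0319,0,1,0,0,0,0.0156,0.0319,0,1,0,0,0,0.0156,0.0319,0,1,0,0,0,0.0156,0.0319,0,1,0,0,0,0.0156,0.0319,0,1,0,0,0,0.0156,0.0319,0,1]}}

```text
time_s: 0.93
tcp_pos: [0.2864, 0.4196, 0.2812]
ee_rot: [[0.994, 0.114, -0.0], [0.114, -0.994, -0.001], [-0.001, 0.001, -1.0]]
wrist_force: [1.1, 0.0, 0.1]
gripper_width: 1.002
gripper_force: 0.0
```

Call:
{"api": "drive_tool", "payload": {"steps": [0,0,0,0.0156,0.0319,0,1,0,0,0,0.0156,0.0319,0,1,0,0,0,0.0156,0.0319,0,1,0,0,0,0.0156,0.0319,0,1,0,0,0,0.0156,0.0319,0,1,0,0,0,0.0156,0.0319,0,0.6,0,0,0,0.0156,0.0319,0.01,0.6,0,0,0,0.0156,0.0319,0.01,0.6,0,0,0,0.0156,0.0319,0.01,0.6,0,0,0,0.0156,0.0319,0.01,0.6]}}

```text
time_s: 1.77
tcp_pos: [0.4775, 0.1204, 0.241]
ee_rot: [[0.994, 0.113, -0.0], [0.113, -0.994, 0.0], [-0.0, -0.0, -1.0]]
wrist_force: [0.3, 1.1, 0.4]
gripper_width: 0.705
gripper_force: 0.0
```

Call:
{"api": "drive_tool", "payload": {"steps": [0,0,0,0.0156,0.0319,0.02,0.6,0,0,0,0.0156,0.0319,0.02,0.6,0,0,0,0.0156,0.0319,0.02,0.6,0,0,0,0.0156,0.0319,0.02,0.6,0,0,0,0,0,0,0.6,0,0,0,0,0,0,0.6]}}

```text
time_s: 2.27
tcp_pos: [0.553, 0.0005, 0.1592]
ee_rot: [[0.994, 0.109, -0.005], [0.109, -0.994, -0.001], [-0.005, 0.001, -1.0]]
wrist_force: [-0.1, 0.5, 0.6]
gripper_width: 0.6
gripper_force: 0.0
```

```bash
python3 - <<'E'
from h import *
print(r.sense()["tcp_pos"])
a=r.capture("top");b=r.capture("side")
cv2.imwrite("pics/a1.png",np.hstack([cv2.resize(a[130:250,170:330],(400,300)),cv2.resize(b[150:270,180:340],(400,300))]))
E
```

```text
[5.53023345e-01 4.74383873e-04 1.59205877e-01]
```

View pics/a1.png

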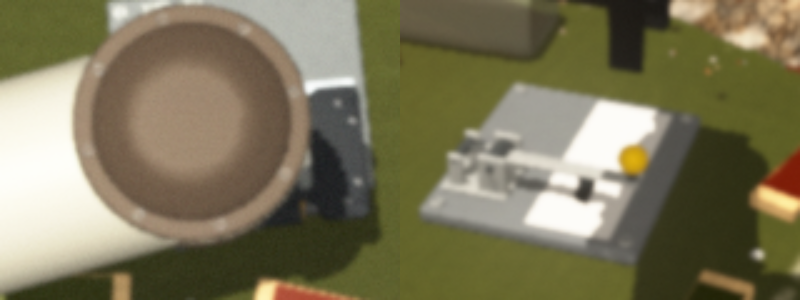

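The side view shows the ball at crop (634,160), which is full-image (273.6,214). The fingers are above it and clear, so I descend.

Call:
{"api": "drive_tool", "payload": {"steps": [0,0,0,0,-0.0025,0.02,0.6,0,0,0,0,0,0.02,0.6,0,0,0,0,0,0.02,0.6,0,0,0,0,0,0.02,0.6,0,0,0,0,0,0.019,0.6,0,0,0,0,0,0,0.6,0,0,0,0,0,0,0,0,0,0,0,0,0,0,0,0,0,0,0,0,0,0,0,0,0,0,0,0]}}

```text
time_s: 3.2
tcp_pos: [0.5542, 0.0054, 0.0642]
ee_rot: [[0.994, 0.114, 0.003], [0.114, -0.994, 0.001], [0.003, -0.0, -1.0]]
wrist_force: [0.6, -0.4, -0.4]
gripper_width: 0.384
gripper_force: 0.0
```

```bash
python3 - <<'E'
from h import *
s=r.sense();print(s["tcp_pos"],s["gripper_width"],s["gripper_force"],ray("side",(273.6,214),.054))
cv2.imwrite("pics/a2.png",cv2.resize(r.capture("side")[130:270,180:340],(640,560)))
E
```

```text
[0.55416444 0.00540675 0.06416352] 0.3840461379193753 0.0 [0.55052436 0.00756863 0.054     ]
```

View pics/a2.png

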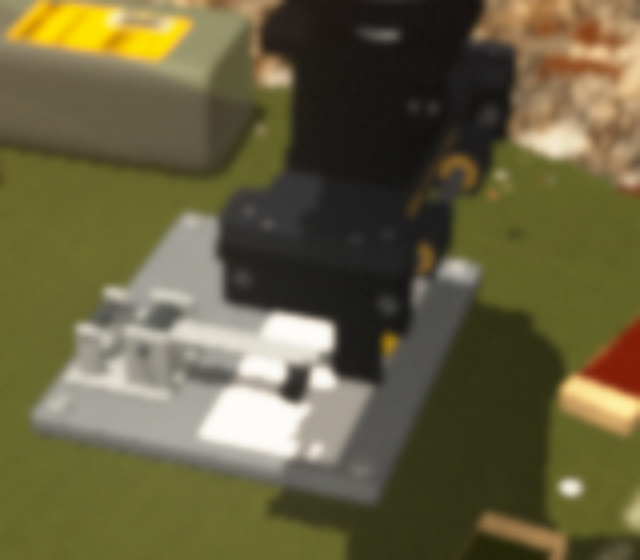

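The fingers straddle the ball, which shows as yellow at crop (390,343), and they are still closing. I will lower slightly and finish the grip.

Call:
{"api": "drive_tool", "payload": {"steps": [0,0,0,-0.0015,0,0.006,0.5,0,0,0,0,0,0,0,0,0,0,0,0,0,0,0,0,0,0,0,0,0,0,0,0,0,0,0,0,0,0,0,0,0,0,0,0,0,0,0,0,0,0,0,0,0,0,0,0,0,0,0,0,0,0,0,0]}}

```text
time_s: 4.0
tcp_pos: [0.5517, 0.0048, 0.0565]
ee_rot: [[0.994, 0.113, -0.0], [0.113, -0.994, 0.0], [-0.0, -0.0, -1.0]]
wrist_force: [-0.8, 1.2, -1.2]
gripper_width: 0.231
gripper_force: 30.0
```

Call:
{"api": "drive_tool", "payload": {"steps": [0,0,0,0.0023,0,-0.0099,0,0,0,0,0.0033,0,-0.0096,0,0,0,0,0.0042,0,-0.0092,0,0,0,0,0.0051,0,-0.0088,0,0,0,0,0.006,0,-0.0082,0,0,0,0,0.0067,0,-0.0076,0,0,0,0,0.0075,0,-0.0069,0,0,0,0,0.0081,0,-0.0061,0,0,0,0,0.0087,0,-0.0052,0,0,0,0,0.0092,0,-0.0044,0]}}

```text
time_s: 4.83
tcp_pos: [0.6125, 0.0118, 0.1328]
ee_rot: [[0.994, 0.113, -0.001], [0.113, -0.994, 0.0], [-0.001, -0.0, -1.0]]
wrist_force: [0.5, 1.0, -0.5]
gripper_width: 0.23
gripper_force: 30.0
```

Call:
{"api": "drive_tool", "payload": {"steps": [0,0,0,0,0,0,0,0,0,0,0,0,0,0,0,0,0,0,0,0,0]}}

```text
time_s: 5.08
tcp_pos: [0.6121, 0.0118, 0.1326]
ee_rot: [[0.994, 0.113, -0.0], [0.113, -0.994, 0.0], [-0.0, -0.0, -1.0]]
wrist_force: [-1.6, 2.2, 2.6]
gripper_width: 0.232
gripper_force: 30.0
```

Call:
{"api": "drive_tool", "payload": {"steps": [0,0,0,0,0,0,0.7,0,0,0,0,0,0,0.7,0,0,0,0,0,0,0.7,0,0,0,0,0,0,0.7,0,0,0,0,0,0,0.7,0,0,0,0,0,-0.02,0.7,0,0,0,0,0,-0.02,0.7,0,0,0,0,0,-0.02,0.7,0,0,0,0,0,-0.02,0.7,0,0,0,0,0,0,0.7]}}

```text
time_s: 5.92
tcp_pos: [0.6149, 0.0117, 0.2173]
ee_rot: [[0.993, 0.114, 0.009], [0.114, -0.993, 0.001], [0.009, 0.0, -1.0]]
wrist_force: [0.8, 0.0, 0.9]
gripper_width: 0.7
gripper_force: 0.0
```

Call:
{"api": "drive_tool", "payload": {"steps": [0,0,0,-0.0309,0.0237,0,0.7,0,0,0,-0.0309,0.0237,0,0.7,0,0,0,-0.0309,0.0237,0,0.7,0,0,0,-0.0309,0.0237,0,0.7,0,0,0,-0.0309,0.0237,0.0,0.7,0,0,0,-0.0309,0.0237,0.0,0.7,0,0,0.1033,0,0,0.02,0.7,0,0,0.1033,0,0,0.02,0.7,0,0,0.1033,0,0,0.02,0.7,0,0,0,0,0,0,0.7]}}

```text
time_s: 6.75
tcp_pos: [0.4411, -0.1507, 0.1489]
ee_rot: [[0.98, -0.199, -0.008], [-0.199, -0.98, 0.001], [-0.008, 0.001, -1.0]]
wrist_force: [-0.3, 0.4, -0.4]
gripper_width: 0.696
gripper_force: 0.0
```

```bash
python3 - <<'E'
from h import *
s=r.sense();print(s["tcp_pos"],s["gripper_width"],np.degrees(np.arctan2(s["ee_rot"][1][0],s["ee_rot"][0][0])))
a=r.capture("top");b=r.capture("side")
cv2.imwrite("pics/a3.png",np.hstack([cv2.resize(a[110:290,180:380],(400,360)),cv2.resize(b[110:290,180:380],(400,360))]))
E
```

```text
[ 0.44113346 -0.1506701   0.14885577] 0.6958795620793259 -11.461964911797375
```

View pics/a3.png

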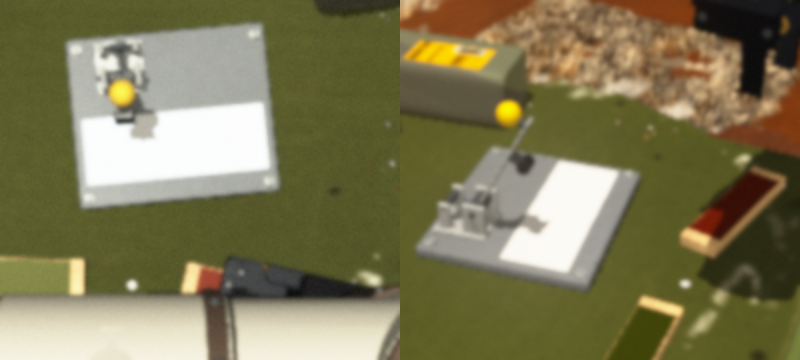

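The clip stands open, with the ball at crop (121,93) and (508,113), and the lane is empty. The fingers have to close across the strip, so I turn the tool by 90°.

Call:
{"api": "drive_tool", "payload": {"steps": [0,0,0.1208,0,0,0,0.7,0,0,0.1208,0,0,0,0.7,0,0,0.1208,0,0,0,0.7,0,0,0.1208,0,0,0,0.7,0,0,0.1208,0,0,0,0.7,0,0,0.1208,0,0,0,0.7,0,0,0.1208,0,0,0,0.7,0,0,0.1208,0,0,0,0.7,0,0,0.1208,0,0,0,0.7,0,0,0.1208,0,0,0,0.7]}}

```text
time_s: 7.68
tcp_pos: [0.4456, -0.1505, 0.154]
ee_rot: [[0.163, -0.987, 0.003], [-0.987, -0.163, -0.0], [0.001, -0.003, -1.0]]
wrist_force: [-0.3, -0.1, -0.2]
gripper_width: 0.7
gripper_force: 0.0
```

Call:
{"api": "drive_tool", "payload": {"steps": [0,0,0.1208,0,0,0,0.7,0,0,0.1208,0,0,0,0.7,0,0,0.1208,0,0,0,0.7,0,0,0,0,0,0.02,0.7,0,0,0,0,0,0.02,0.7,0,0,0,0,0,0,0.7,0,0,0,0,0,0,0.7]}}

```text
time_s: 8.27
tcp_pos: [0.4448, -0.1506, 0.113]
ee_rot: [[-0.193, -0.981, -0.0], [-0.981, 0.193, -0.0], [0.001, 0.0, -1.0]]
wrist_force: [1.1, -0.7, 0.1]
gripper_width: 0.703
gripper_force: 0.0
```

Call:
{"api": "drive_tool", "payload": {"steps": [0,0,0,0,0,0.02,0.7,0,0,0,0,0,0.02,0.7,0,0,0,0,0,0.02,0.7,0,0,0,0,0,0.015,0.7,0,0,0,0,0,0.01,0.7,0,0,0,0,0,0.005,0.7,0,0,0,0,0,0,0.6,0,0,0,0,0,0,0.6]}}

```text
time_s: 8.93
tcp_pos: [0.4456, -0.1506, 0.0235]
ee_rot: [[-0.194, -0.981, 0.002], [-0.981, 0.194, -0.0], [-0.0, -0.002, -1.0]]
wrist_force: [0.1, -1.4, 0.4]
gripper_width: 0.636
gripper_force: 0.0
```

Call:
{"api": "drive_tool", "payload": {"steps": [0,0,0,0,0,0,0,0,0,0,0,0,0,0,0,0,0,0,0,0,0,0,0,0,0,0,0,0,0,0,0,0,0,0,0,0,0,0,0,0,0,0]}}

```text
time_s: 9.43
tcp_pos: [0.4447, -0.1506, 0.0231]
ee_rot: [[-0.195, -0.981, 0.001], [-0.981, 0.195, -0.0], [-0.0, -0.001, -1.0]]
wrist_force: [-1.3, 0.8, 5.7]
gripper_width: 0.407
gripper_force: 30.0
```

Call:
{"api": "drive_tool", "payload": {"steps": [0,0,0,0,0,-0.01,0,0,0,0,0,0,-0.015,0,0,0,0,0,0,-0.015,0,0,0,-0.062,0,0,0,0,0,0,-0.062,0,0,0,0,0,0,-0.062,0,0,0,0,0,0,-0.062,0,0,0,0,0,0,-0.062,0,0,0,0,0,0,0,0,0,0,0,0,0,0,0,0,0,0]}}

```text
time_s: 10.27
tcp_pos: [0.4442, -0.1506, 0.0623]
ee_rot: [[0.112, -0.994, -0.0], [-0.994, -0.112, 0.0], [-0.0, 0.0, -1.0]]
wrist_force: [-0.2, 0.5, -0.4]
gripper_width: 0.409
gripper_force: 30.0
```

Call:
{"api": "drive_tool", "payload": {"steps": [0,0,0,-0.0082,-0.0161,0,0,0,0,0,-0.0082,-0.0161,0,0,0,0,0,-0.0082,-0.0161,0,0,0,0,0,-0.0082,-0.0161,0,0,0,0,0,-0.0082,-0.0161,0,0,0,0,0,-0.0082,-0.0161,0,0,0,0,0,-0.0082,-0.0161,0,0,0,0,0,-0.0082,-0.0161,0,0,0,0,0,0,-0.0161,0,0,0,0,0,0,-0.0161,0,0]}}

```text
time_s: 11.1
tcp_pos: [0.5974, -0.0665, 0.0621]
ee_rot: [[0.113, -0.994, -0.001], [-0.994, -0.113, -0.0], [-0.0, 0.001, -1.0]]
wrist_force: [1.0, 0.1, -1.5]
gripper_width: 0.408
gripper_force: 30.0
```

Call:
{"api": "drive_tool", "payload": {"steps": [0,0,0,0,0,0,0,0,0,0,0,0,0,0,0,0,0,0,0,0,0]}}

```text
time_s: 11.35
tcp_pos: [0.5957, -0.0673, 0.0619]
ee_rot: [[0.112, -0.994, -0.002], [-0.994, -0.112, 0.0], [-0.0, 0.002, -1.0]]
wrist_force: [-0.1, -0.1, -1.4]
gripper_width: 0.409
gripper_force: 30.0
```

```bash
python3 - <<'E'
from h import *
s=r.sense();print(s["tcp_pos"],s["gripper_width"],np.degrees(np.arctan2(s["ee_rot"][1][0],s["ee_rot"][0][0])))
a=r.capture("top");b=r.capture("side")
cv2.imwrite("pics/a4.png",np.hstack([cv2.resize(a[110:290,180:380],(400,360)),cv2.resize(b[110:290,180:380],(400,360))]))
E
```

```text
[ 0.59571325 -0.06728011  0.06186747] 0.40938602955125464 -83.5424760128827
```

View pics/a4.png

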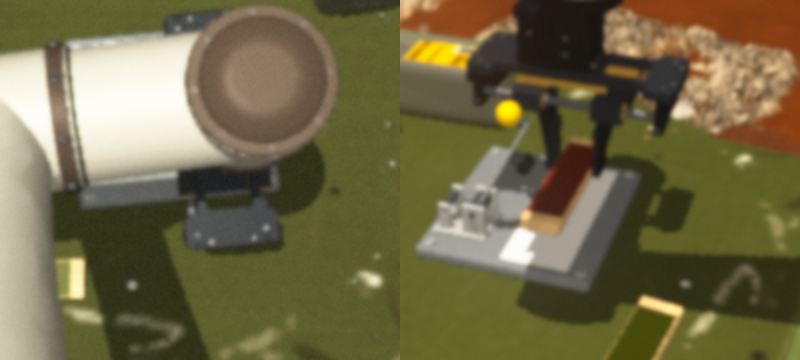

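The strip hangs over the lane, clear of the open clip, whose ball is still at (508,113). I lower it and release.

Call:
{"api": "drive_tool", "payload": {"steps": [0,0,0,0,-0.001,0.009,0,0,0,0,0,0,0.008,0,0,0,0,0,0,0.006,0,0,0,0,0,0,0.003,0,0,0,0,0,0,0,0,0,0,0,0,0,0,0]}}

```text
time_s: 11.95
tcp_pos: [0.5977, -0.0671, 0.036]
ee_rot: [[0.114, -0.994, -0.001], [-0.994, -0.114, -0.0], [0.0, 0.001, -1.0]]
wrist_force: [-0.0, -0.2, -0.1]
gripper_width: 0.409
gripper_force: 30.0
```

Call:
{"api": "drive_tool", "payload": {"steps": [0,0,0,0,0,0,0.6,0,0,0,0,0,0,0.6,0,0,0,0,0,0,0.6,0,0,0,0,0,-0.005,0.6,0,0,0,0,0,-0.02,0.6,0,0,0,0,0,-0.03,0.6,0,0,0,0.01,0,-0.03,0.6,0,0,0,0.02,0,-0.03,0.6,0,0,0,0.02,0,-0.03,0.6,0,0,0,0,0,0,0.6]}}

```text
time_s: 12.78
tcp_pos: [0.6075, -0.1196, 0.1895]
ee_rot: [[0.113, -0.994, 0.014], [-0.994, -0.113, -0.002], [0.004, -0.014, -1.0]]
wrist_force: [1.5, 0.8, 0.3]
gripper_width: 0.596
gripper_force: 0.0
```

Call:
{"api": "drive_tool", "payload": {"steps": [0,0,-0.1208,0,0,-0.005,0.6,0,0,-0.1208,0,0,-0.005,0.6,0,0,-0.1208,0,0,-0.005,0.6,0,0,-0.1208,0,0,-0.005,0.6,0,0,-0.1208,0,0,-0.005,0.6,0,0,-0.1208,0,0,-0.005,0.6,0,0,-0.1208,0,0,0,0.6,0,0,-0.1208,0,0,0,0.6,0,0,-0.1208,0,0,0,0.6,0,0,-0.1208,0,0,0,0.6]}}

```text
time_s: 13.62
tcp_pos: [0.6035, -0.1166, 0.2118]
ee_rot: [[0.971, -0.241, 0.001], [-0.241, -0.971, 0.0], [0.001, -0.0, -1.0]]
wrist_force: [-0.3, 0.0, 0.4]
gripper_width: 0.595
gripper_force: 0.0
```

Call:
{"api": "drive_tool", "payload": {"steps": [0,0,-0.1208,0,0,0,0.6,0,0,-0.1208,0,0,0,0.6,0,0,-0.1208,0,0,0,0.6,0,0,0,0,0,0,0.6,0,0,0,0,0,0,0.6]}}

```text
time_s: 14.03
tcp_pos: [0.6035, -0.1167, 0.2117]
ee_rot: [[0.994, 0.11, 0.0], [0.11, -0.994, 0.0], [0.0, 0.0, -1.0]]
wrist_force: [-0.7, -0.3, 0.0]
gripper_width: 0.602
gripper_force: 0.0
```

```bash
python3 - <<'E'
from h import *
s=r.sense();p=s["tcp_pos"];print(p,s["gripper_width"],np.degrees(np.arctan2(s["ee_rot"][1][0],s["ee_rot"][0][0])))
a=r.capture("top");b=r.capture("side")
cv2.imwrite("pics/a5.png",np.hstack([cv2.resize(a[110:290,180:380],(400,360)),cv2.resize(b[110:290,180:380],(400,360))]))
y=cv2.inRange(cv2.cvtColor(b,cv2.COLOR_BGR2HSV),(18,150,130),(32,255,255));y[:,:225]=0;y[:150]=0;y[185:]=0;y[:,245:]=0
m=cv2.moments(y,True);uv=(m["m10"]/m["m00"],m["m01"]/m["m00"]);B=ray("side",uv,.133);print(uv,B,"shift tool",s["ee_rot"].T@(B-p))
E
```

```text
[ 0.60348847 -0.11666522  0.21166881] 0.6023816525991427 6.3223666371384635
(233.77397260273972, 166.0) [0.62481088 0.01160511 0.133     ] shift tool [ 0.03529233 -0.12514375  0.0786778 ]
```

View pics/a5.png

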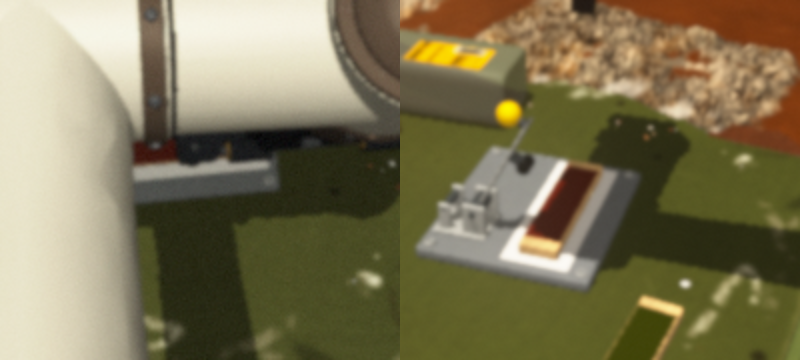

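The strip lies flat in the white lane, and the ball is where the model predicts. I go to the ball and grip it.

Call:
{"api": "drive_tool", "payload": {"steps": [0,0,0,0.007,-0.025,0,0.6,0,0,0,0.007,-0.025,0,0.6,0,0,0,0.007,-0.025,0,0.6,0,0,0,0.007,-0.025,0,0.6,0,0,0,0.007,-0.025,0,0.6,0,0,0,0,0,0,0.6,0,0,0,0,0,0.02,0.6,0,0,0,0,0,0.02,0.6,0,0,0,0,0,0.02,0.6,0,0,0,0,0,0.015,0.6]}}

```text
time_s: 14.97
tcp_pos: [0.6234, 0.0111, 0.1348]
ee_rot: [[0.994, 0.111, -0.002], [0.111, -0.994, -0.0], [-0.002, -0.0, -1.0]]
wrist_force: [-0.2, -0.1, -1.1]
gripper_width: 0.6
gripper_force: 0.0
```

Call:
{"api": "drive_tool", "payload": {"steps": [0,0,0,0,0,0,0.6,0,0,0,0,0,0,0,0,0,0,0,0,0,0,0,0,0,0,0,0,0,0,0,0,0,0,0,0,0,0,0,0,0,0,0,0,0,0,0,0,0,0,0,0,0,0,0,0,0,0,0,0,0,0,0,0,0,0,0,0,0,0,0]}}

```text
time_s: 15.8
tcp_pos: [0.6244, 0.0131, 0.1373]
ee_rot: [[0.994, 0.114, 0.002], [0.114, -0.994, 0.002], [0.002, -0.002, -1.0]]
wrist_force: [-1.8, 5.1, 2.9]
gripper_width: 0.227
gripper_force: 30.0
```

Call:
{"api": "drive_tool", "payload": {"steps": [0,0,0,-0.0096,0,0.0034,0,0,0,0,-0.0092,0,0.0044,0,0,0,0,-0.0087,0,0.0052,0,0,0,0,-0.0081,0,0.0061,0,0,0,0,-0.0075,0,0.0069,0,0,0,0,-0.0067,0,0.0076,0,0,0,0,-0.006,0,0.0082,0,0,0,0,-0.0051,0,0.0088,0,0,0,0,-0.0042,0,0.0092,0,0,0,0,0,0,0,0]}}

```text
time_s: 16.63
tcp_pos: [0.559, 0.0054, 0.0757]
ee_rot: [[0.994, 0.113, 0.0], [0.113, -0.994, 0.002], [0.001, -0.002, -1.0]]
wrist_force: [-1.6, 6.2, -0.1]
gripper_width: 0.231
gripper_force: 30.0
```

Call:
{"api": "drive_tool", "payload": {"steps": [0,0,0,-0.001,0,0.003,0,0,0,0,0,0,0,0,0,0,0,0,0,0,0]}}

```text
time_s: 16.88
tcp_pos: [0.5583, 0.0054, 0.0737]
ee_rot: [[0.994, 0.113, 0.0], [0.113, -0.994, 0.002], [0.0, -0.002, -1.0]]
wrist_force: [-2.1, 5.6, 1.0]
gripper_width: 0.231
gripper_force: 30.0
```

Release, then retreat up and to the right for a look.

Call:
{"api": "drive_tool", "payload": {"steps": [0,0,0,0,0,0,0.6,0,0,0,0,0,0,0.6,0,0,0,0,0,0,0.6,0,0,0,0,0,0,0.6,0,0,0,0,0,-0.02,0.6,0,0,0,0,0,-0.03,0.6,0,0,0,0,0,-0.03,0.6,0,0,0,0,0,-0.04,0.6,0,0,0,-0.02,0.03,0,0.6,0,0,0,-0.02,0.03,0,0.6]}}

```text
time_s: 17.72
tcp_pos: [0.5274, -0.0599, 0.1967]
ee_rot: [[0.993, 0.116, 0.007], [0.116, -0.993, 0.001], [0.007, 0.0, -1.0]]
wrist_force: [-0.4, -1.5, 0.1]
gripper_width: 0.596
gripper_force: 0.0
```

Call:
{"api": "drive_tool", "payload": {"steps": [0,0,0,-0.02,0.035,0,0.6,0,0,0,-0.02,0.035,0,0.6,0,0,0,-0.02,0.035,0,0.6,0,0,0,-0.02,0.035,0,0.6,0,0,0,-0.02,0.035,0,0.6,0,0,0,-0.02,0.035,0,0.6,0,0,0,0,0.03,0,0.6,0,0,0,0,0.03,0,0.6,0,0,0,0,0,0,0.6,0,0,0,0,0,0,0.6]}}

```text
time_s: 18.55
tcp_pos: [0.4363, -0.3434, 0.1932]
ee_rot: [[0.994, 0.11, -0.001], [0.11, -0.994, 0.0], [-0.001, -0.0, -1.0]]
wrist_force: [-0.1, 0.6, -0.2]
gripper_width: 0.599
gripper_force: 0.0
```

```bash
python3 - <<'E'
from h import *
a=r.capture("top");b=r.capture("side")
cv2.imwrite("pics/a6.png",np.hstack([cv2.resize(a[110:290,180:380],(400,360)),cv2.resize(b[110:290,180:380],(400,360))]))
E
```

```text
(no output)
```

View pics/a6.png

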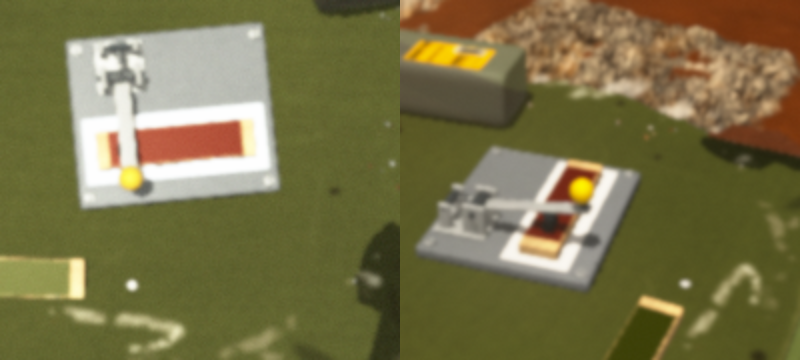

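The strip is centred in the lane, spanning crop columns 97–254 with the lane at 82–270. The clip is down on it with the ball at (131,178), and the green strip hasn't moved.

```bash
python3 -c "
from station import r
print(r.finish_job())"
```

```text
the job is handed in; nothing more can be done
None
```

The red-brown strip is clamped in the lane with the clip down on it, and the olive-green strip was left alone; I handed the job in at about 18.7 s, but the hand-in call returned no verdict.

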